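# Open the dust filter beside the glass chute

## Task

Uncover the dust filter so it can be changed: press the red snap tab of the blue filter box all the way down, then push the released yellow cover along its rails, off the filter, until the filter mouth is completely open and the cover lies flat on the empty rails. Only press and push with the fingertips: do not lift or tip the cover, and leave the bottle neck, mallet, scoop and bead tray where they are. Finish with the hand clear of everything.

Things in the scene. Friction and masses are not known exactly. Their poses are not given: they have to be found in the camera images.
- filter_box: Blue filter box with aluminium rails, fixed, 228 mm long (own x), 106 mm wide (y). Origin on the bench under mid-length, z up. Runners, tops 70 mm above the bench, go the whole length; the +x half is empty and takes the cover, which is pushed to +x. Side guides from y = +-46.5 to +-53 mm, tops at 76 mm. A back wall (x = -112 mm, top 76 mm) and an end stop (x = +103 mm, top 84 mm) limit the travel.
- mouth (a point): Centre of the filter mouth, level with the runners' tops: an opening 80 mm long (x) by 66 mm wide (y), at x = -60 mm, z = 70 mm in the filter box's frame, with a white pleated filter inside. Hidden by the cover at the start.
- cover: Loose yellow steel cover, 100 (x) by 90 (y) by 6 mm, about 0.3 kg, flat on the runners. Origin at the centre of its underside; axes as the filter box's. Starts over the mouth at x = -60 mm in the box's frame; meets the end stop at +53 mm. Across its centre stands a black rib, 8 mm thick in x, 56 mm long in y, top 28 mm above the underside; push low on the rib's -x face.
- tab_top (a point): Centre of the top of the snap tab's red press pad, 34 x 34 mm, 100 mm above the bench when up, 86 mm when fully down; at x = -5 mm, y = -74 mm in the filter box's frame, outside the rail. The same part has a lip before the cover's leading edge that blocks it until the tab is about 9 mm down.
- tab (a joint): Travel of the snap tab, m: about 0 to 0.002 at the start (up, cover locked), 0.014 fully pressed straight down against a hard stop. It takes about 4 N to move and stays where it is left.
- bottle_neck: Green glass bottle neck standing on its wide end, 66 mm across, 82 mm tall; origin at the centre of its foot. Leave alone.
- mallet: Rubber mallet lying on the bench; head 60 mm thick, 100 mm long along y, at x = +80 mm from its origin; wooden handle to x = -180 mm. Leave alone.
- scoop: Tin scoop lying on the bench, 190 mm long in x (from -110 to +80 mm), 70 mm wide, 45 mm high; origin under it. Leave alone.
- bead_tray: White ceramic bead tray, 130 x 100 x 22 mm, four compartments; origin at the centre of its underside. Leave alone.
Not all that is in view belongs to the job. Of the things that look like the cover, the middle-sized one is meant.

How it is judged:
By the outcome, as a careful person would: the job done as asked, in the order asked, and still so for the second after the job is handed in, with the robot touching nothing.
It also fails if it takes over 48 s, if anything falls off the work surface, if the arm or the gripper's body presses on something with over 40 N, if the wrist force passes 120 N, or if a joint passes its speed limit or range.

## Robot

A 6-joint arm with a two-finger parallel gripper is mounted at the origin on the work surface. World frame = base frame: x ahead of the robot, y to its left, z up, the work surface at z = 0. Lengths are in m, angles in degrees, forces in N, time in s.
With the tool pointing down it reaches from about 0.35 to 0.95 m from the base axis. Payload 17.4 kg.
Tool frame: the origin (TCP) lies on the centre line of the jaws, within the pads' length; the fingertips stand 11 mm ahead of it and the grasp point (between the pads) lies 8 mm behind it (tcp_to_tips is the distance from the TCP to the fingertips, in m); z points along the fingers, y is the line along which they close (so a half turn about z gives the same grasp; the last joint's range is limited). The gripper opens to 93 mm and grips with 3 to 60 N. Pads are 15 mm wide; open, the fingers measure 128 mm over their backs; the gripper's body (75 mm by 188 mm) begins 65 mm behind the grasp point.
Start: joints at [61.604, 6.646, 82.598, -0, 90.757, -2.166], TCP at [0.298, 0.605, 0.199] pointing down, gripper open.
Joint ranges: [-162.19, 162.19], [-47.58, 125.68], [4.15, 143.07], [-65.23, 245.23], [0.69, 171.88], [-170.13, 170.13]. Speed limits (degrees/s): [108.29, 108.29, 127.2, 180, 180, 180].

## Interface

Orientations are given as a 3x3 rotation matrix whose columns are the frame's x, y, z axes.
In Python, from station import move_to, move_l, goto_joints, command_gripper, pause, ik, capture, MotionError, sign_off, read_time_s, read_joints, read_joint_vel, read_joint_efforts, read_tcp_pos, read_eef_rot, read_ft_force, read_wrist_torque, read_opening, read_grip_force, tcp_to_tips gives the robot as it stands. The module is installed in compiled form; this text tells all that it offers. Calls block until the motion is done:
- move_to(position, orientation): joint-space move of the TCP to a pose.
- move_l(position, speed=0.15, frame=None, f_stop=None): straight line of the TCP; frame=None keeps the orientation; speed is the mean speed in m/s. With f_stop (N) it stops when the force on the tool has changed by that much, and returns True; else False.
- goto_joints(angles): joint-space move.
- command_gripper(opening, squeeze=None): finger opening in m; squeeze is the grip in N (None keeps the last); returns when the fingers have stopped.
- pause(seconds).
- ik(position, orientation): joint angles nearest the present ones, or None.
- capture(name): name is "side" or "top" or "wrist"; returns a dict with "pixels" (480x640x3 uint8, blue, green, red), "vfov" (degrees; the focal length in pixels is half the picture's height over the tangent of half this angle, whatever the lens; pixels are square), "cx", "cy" (the principal point, pixels), "k1" (the pictures are not rectified: a ray, as slopes to the right and down, at radius r is drawn at 1 + k1 r^2 times it, then the intrinsics apply), "origin" and "attitude" of the camera in the world; the wrist camera has in their place "hand_eye" (4x4, takes a point from camera to tool coordinates, whose origin is the TCP and whose axes are the flange's). Camera axes: x right, y down, z forward; pixel columns grow to the right and rows downward; lengths in m; the calibration is good to about 2 mm. A picture is of the moment at which its call begins: read the wrist's pose just before it. There is no depth.
A pose or a line that the arm cannot do raises MotionError and nothing moves.
- sign_off(): hands the job in; it is judged then, once.
Readings, each from a call of its own:
- read_time_s(): time.
- read_joints(): joint angles.
- read_joint_vel(): joint speeds.
- read_joint_efforts(): joint torques, N m.
- read_tcp_pos(): TCP position.
- read_eef_rot(): TCP orientation.
- read_ft_force(): force on the tool from outside, world axes, zero at the start.
- read_wrist_torque(): the same for the moment, N m.
- read_opening(): finger opening in m.
- read_grip_force(): force on a finger pad.
Only numpy, scipy, OpenCV 4.12 (cv2) and the standard library are available. Lean on these libraries where they do the work, as an engineer would, in place of code of your own. Each camera call takes 0.05 s, during which the arm holds its last target. There are 200 camera calls.

## Working session

There is one attempt and no reset: what is moved stays moved. The work goes in short steps, each a Python script; the robot and the scene stay as the last script left them, time stands still between calls to the robot, and variables do not carry over. Pictures are saved under pics/ and viewed, at most 10 in all, crops included, and the job is handed in when it is done.

```bash
mkdir -p pics; cat > h.py <<'E'
import numpy as np, cv2
from station import *
def cast(c,uv,z,pose=None):
    "pixels (N,2) -> world points on plane z"
    uv=np.atleast_2d(uv).astype(float); f=240/np.tan(np.radians(c["vfov"])/2)
    K=np.array([[f,0,c["cx"]],[0,f,c["cy"]],[0,0,1]])
    s=cv2.undistortPoints(uv[:,None],K,np.array([c["k1"],0,0,0.])).reshape(-1,2)
    d=np.c_[s,np.ones(len(s))]
    if "origin" in c: R,o=np.array(c["attitude"]).reshape(3,3),np.array(c["origin"])
    else:
        p,Rt=pose; H=np.array(c["hand_eye"]); R=Rt@H[:3,:3]; o=Rt@H[:3,3]+p
    d=d@R.T
    return o+d*((z-o[2])/d[:,2])[:,None]
E
python3 - <<'E'
from h import *
import pickle
print(read_time_s())
for n in("top","side"):
    c=capture(n); cv2.imwrite(f"pics/{n}0.png",c["pixels"]); pickle.dump(c,open(n+"0.pkl","wb"))
    print({k:v for k,v in c.items() if k!="pixels"})
E
```

```text
0.0
{'vfov': 46.53802218863043, 'cx': 316.7864190207853, 'cy': 241.70578414793638, 'k1': 0.017438944679264396, 'origin': array([ 0.43558745, -0.02679867,  1.28760805]), 'attitude': array([[ 0.00674477, -0.99318828,  0.11632519],
       [-0.9998267 , -0.00467943,  0.0180189 ],
       [-0.01735183, -0.11642657, -0.99304772]])}
{'vfov': 44.074847474612106, 'cx': 317.7131449871248, 'cy': 235.75536461876908, 'k1': -0.021281919026427273, 'origin': array([0.54290393, 0.77651962, 1.02017332]), 'attitude': array([[-0.99850932, -0.03793903,  0.03923993],
       [-0.05431719,  0.761359  , -0.64605117],
       [-0.00536512, -0.64721952, -0.7622848 ]])}
```

View pics/top0.png

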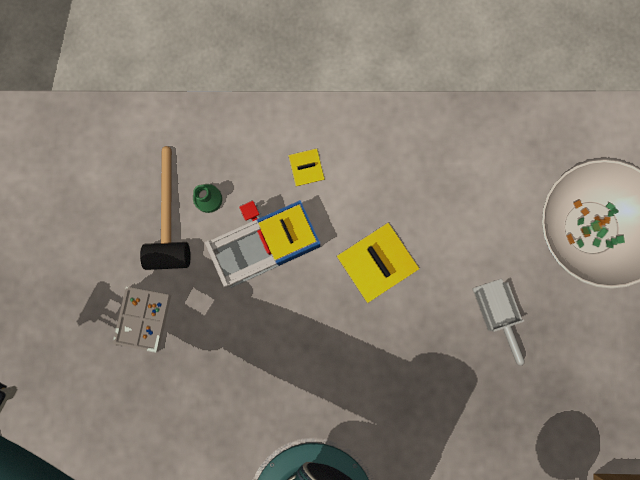

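View pics/side0.png

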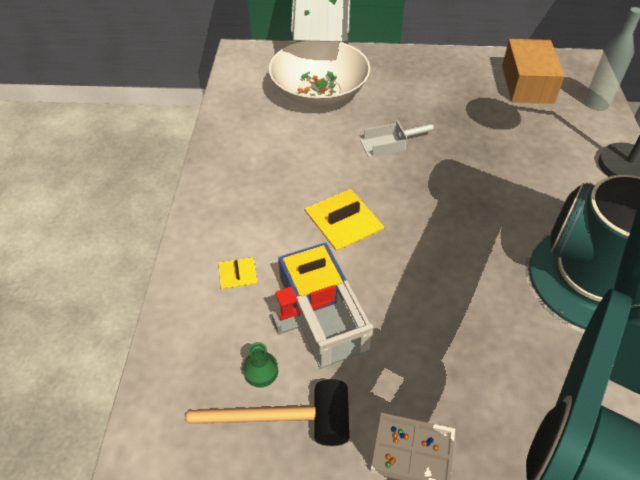

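Yellow plates in the top view: small at (307,167), middle at (288,232) and large at (378,262). The middle one fits: it sits on the blue box, with the red tab at (250,210) and the empty rails to its lower left. I'll confirm it in an enlarged crop and measure it.

```bash
cat >> h.py <<'E'
def masks(im):
    h=cv2.cvtColor(im,cv2.COLOR_BGR2HSV); H,S,V=cv2.split(h)
    y=((H>20)&(H<35)&(S>150)&(V>80)).astype(np.uint8)
    r=(((H<6)|(H>174))&(S>150)&(V>70)).astype(np.uint8)
    return y,r
def blobs(m,amin=40):
    cs,_=cv2.findContours(m,cv2.RETR_EXTERNAL,cv2.CHAIN_APPROX_NONE)
    return [c.reshape(-1,2) for c in cs if cv2.contourArea(c)>amin]
def rect(c,ct,z,pose=None):
    "metric min-area rectangle of a contour on plane z: centre, size, angle"
    P=cast(c,ct,z,pose)[:,:2]; return cv2.minAreaRect((P*1000).astype(np.float32))
E
python3 - <<'E'
from h import *
import pickle
for n in("top","side"):
    c=pickle.load(open(n+"0.pkl","rb")); y,r=masks(c["pixels"])
    for nm,m,z in(("Y",y,.076),("R",r,.0995)):
        for b in blobs(m):
            print(n,nm,b.mean(0).round(),[np.round(v,1) for v in rect(c,b,z)])
c=pickle.load(open("top0.pkl","rb"))
cv2.imwrite("pics/crop.png",cv2.resize(c["pixels"][140:310,180:430],None,fx=3,fy=3,interpolation=cv2.INTER_CUBIC))
E
```

```text
top Y [378. 262.] [array([ 533.7, -137.2]), array([121.1, 135.6]), np.float64(33.4)]
top Y [286. 232.] [array([599.2,  61.7]), array([ 89.9, 100.7]), np.float64(24.9)]
top Y [306. 167.] [array([744.5,  20.1]), array([72.6, 64.6]), np.float64(13.7)]
top R [264. 242.] [array([574. , 108.5]), array([57.3,  6.9]), np.float64(25.8)]
top R [249. 211.] [array([639.6, 140.6]), array([40.8, 33.2]), np.float64(22.5)]
side Y [237. 272.] [array([746. ,  79.8]), array([70.8, 66. ]), np.float64(13.5)]
side Y [312. 270.] [array([597.7,  65.4]), array([ 90.1, 101.8]), np.float64(25.0)]
side Y [344. 219.] [array([538.5, -76.5]), array([120.9, 136.7]), np.float64(33.5)]
side R [287. 303.] [array([639.2, 161.4]), array([38.7, 67.9]), np.float64(17.1)]
side R [323. 297.] [array([571.5, 145.8]), array([56.1, 35.7]), np.float64(24.6)]
```

View pics/crop.png

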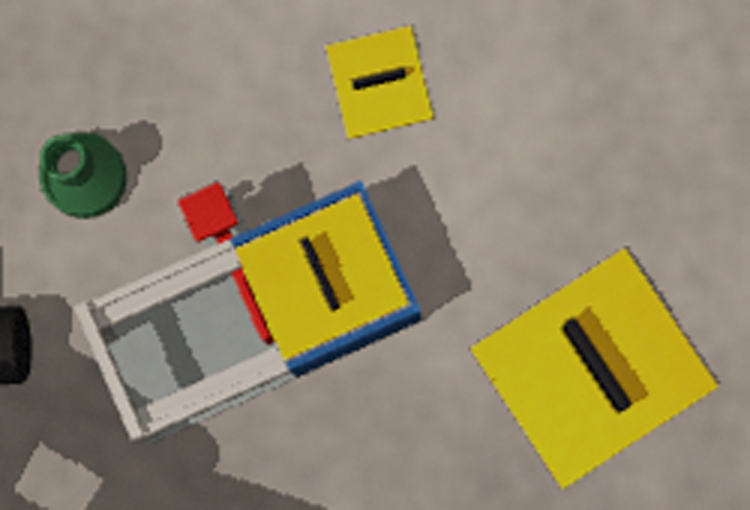

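The crop confirms it: the middle plate sits inside the blue walls, with the red lip at its leading edge and the pad at crop (209,211). The other two plates lie loose on the bench. I'll go above it for one close look.

```bash
cat >> h.py <<'E'
YAW=np.radians(115.0)
def axes(yaw): return np.array([np.cos(yaw),np.sin(yaw),0]),np.array([-np.sin(yaw),np.cos(yaw),0])
def down(y):
    "tool-down orientation with closing line +-y, the sign needing least turn of joint 6"
    z=np.array([0,0,-1.]); best=None
    for s in(1,-1):
        R=np.c_[np.cross(s*y,z),s*y,z]; q=ik([.6,.1,.25],R)
        if q is not None and (best is None or abs(q[5])<best[0]): best=(abs(q[5]),R)
    return best[1]
E
python3 - <<'E'
from h import *
ex,ey=axes(YAW); R=down(ex); print(R.round(2).tolist())
command_gripper(0.0); 
move_to([.60,.11,.32],R); print(read_time_s(),tcp_to_tips if not callable(tcp_to_tips) else tcp_to_tips(),read_opening())
pose=(np.array(read_tcp_pos()),np.array(read_eef_rot()).reshape(3,3))
c=capture("wrist"); cv2.imwrite("pics/w0.png",c["pixels"])
y,r=masks(c["pixels"])
for nm,m,z in(("Y",y,.076),("R",r,.0995)):
    for b in blobs(m,300): print(nm,b.mean(0).round(),[np.round(v,1) for v in rect(c,b,z,pose)])
print(read_time_s())
E
```

```text
[[0.91, 0.42, 0.0], [0.42, -0.91, 0.0], [0.0, -0.0, -1.0]]
3.675 0.011 0.0005922831402425556
Y [457. 290.] [array([555.1, -98.7]), array([110.3, 116.3]), np.float64(33.1)]
Y [359. 212.] [array([597.7,  63. ]), array([87.7, 99.8]), np.float64(25.1)]
Y [442.  93.] [array([748. ,  41.9]), array([64.1, 58.2]), np.float64(13.9)]
R [309. 147.] [array([641. , 143.3]), array([32.5, 32.3]), np.float64(25.1)]
3.725
```

View pics/w0.png

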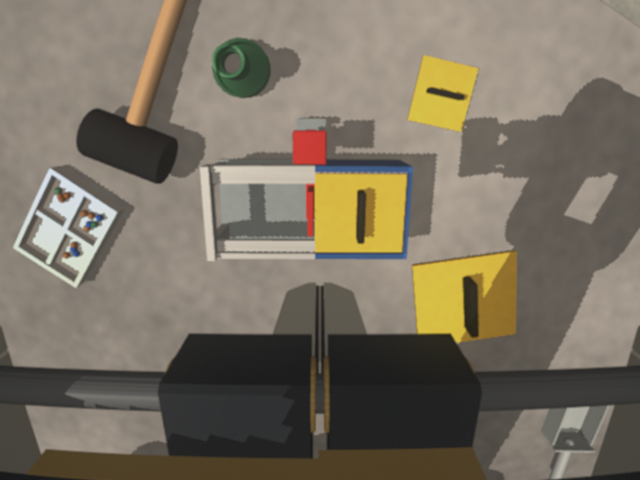

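The wrist view shows the pad at (309,147) and the cover at (359,212). Cast to the bench frame, they agree with the top view to about 2 mm, and the yaw is 115°. Pressing the tab now.

```bash
python3 - <<'E'
from h import *
ex,ey=axes(YAW); R=np.array(read_eef_rot()).reshape(3,3)
p=np.array([.6412,.1436])
move_to([*p,.135],R)
print(move_l([*p,.114],speed=.08,f_stop=15), read_tcp_pos(), read_ft_force())
print(move_l([*p,.0955],speed=.02,f_stop=25), read_tcp_pos(), read_ft_force())
pause(.2); print(read_tcp_pos(), read_ft_force())
move_l([*p,.15],speed=.1)
print(read_time_s())
Rw=down(ey); print(Rw.round(2).tolist(), ik([.59,.1,.15],Rw))
pose=(np.array(read_tcp_pos()),np.array(read_eef_rot()).reshape(3,3))
c=capture("top"); y,r=masks(c["pixels"])
for b in blobs(r): print("R",b.mean(0).round(),[np.round(v,1) for v in rect(c,b,.086)])
E
```

```text
False [0.64098893 0.14347207 0.1136857 ] [ 0.07347647 -0.98197316  0.22889649]
False [0.64128067 0.14360976 0.09566933] [ 0.34745509 -0.06579289  0.9072492 ]
[0.64125644 0.14358897 0.09563585] [-0.09502221 -0.23309945  0.62025989]
6.9
[[-0.42, 0.91, 0.0], [0.91, 0.42, 0.0], [0.0, -0.0, -1.0]] [ 7.17746624e+00 -1.88142149e+00  9.59490440e+01 -2.54444375e-14
  8.59323775e+01 -1.78225338e+01]
R [246. 215.] [array([634.4, 151.2]), array([17.8, 15.3]), np.float64(1.2)]
```

Less force than expected at the bottom, so I'll look.

```bash
python3 - <<'E'
from h import *
R=np.array(read_eef_rot()).reshape(3,3)
s=capture("side")["pixels"]
move_l([.60,.11,.32],speed=.15)
pose=(np.array(read_tcp_pos()),np.array(read_eef_rot()).reshape(3,3))
c=capture("wrist"); y,r=masks(c["pixels"])
for nm,m in(("Y",y),("R",r)):
  for b in blobs(m,300): print(nm,b.mean(0).round(),[[np.round(v,1) for v in rect(c,b,z,pose)] for z in (.076,.086,.0995)])
s2=capture("side")["pixels"]
f=lambda i,a,b,k:cv2.resize(i[a[0]:a[1],b[0]:b[1]],(400,300),interpolation=cv2.INTER_CUBIC)
cv2.imwrite("pics/chk.png",np.vstack([np.hstack([f(s,(210,390),(220,460),0),f(s2,(210,390),(220,460),0)]),np.hstack([f(c["pixels"],(90,270),(190,430),0),f(cv2.imread("pics/w0.png"),(90,270),(190,430),0)])]))
print(read_time_s())
E
```

```text
Y [457. 289.] [[array([555.1, -98.9]), array([110.3, 116.3]), np.float64(33.3)], [array([557.9, -93.1]), array([107.7, 113.6]), np.float64(33.3)], [array([561.6, -85.4]), array([104.3, 109.9]), np.float64(33.3)]]
Y [359. 212.] [[array([597.9,  62.8]), array([88.4, 99.4]), np.float64(25.1)], [array([599.7,  64.8]), array([86.4, 97.1]), np.float64(25.1)], [array([602. ,  67.4]), array([83.6, 93.9]), np.float64(25.1)]]
Y [442.  93.] [[array([748.1,  41.9]), array([64.1, 58.2]), np.float64(13.9)], [array([746.4,  44.3]), array([62.6, 56.8]), np.float64(13.9)], [array([744. ,  47.6]), array([60.6, 55. ]), np.float64(13.9)]]
R [309. 147.] [[array([639.8, 143. ]), array([34.3, 34.1]), np.float64(25.1)], [array([640.6, 143.1]), array([33.5, 33.3]), np.float64(25.1)], [array([641.6, 143.2]), array([32.4, 32.2]), np.float64(25.1)]]
8.4333
```

View pics/chk.png

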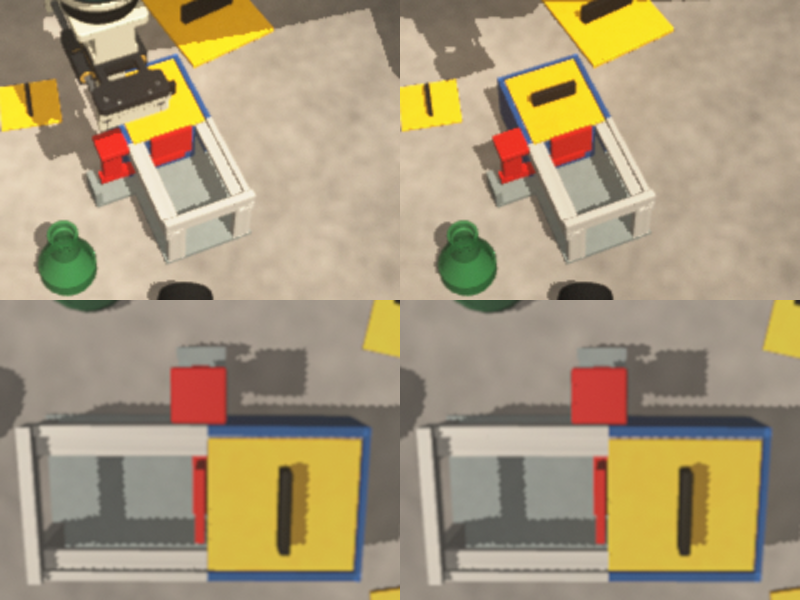

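```bash
python3 - <<'E'
from h import *
import pickle
pose=(np.array(read_tcp_pos()),np.array(read_eef_rot()).reshape(3,3))
w=capture("wrist"); t=capture("top"); s=capture("side"); s0=pickle.load(open("side0.pkl","rb")); t0=pickle.load(open("top0.pkl","rb"))
pick=lambda c:max([b for b in blobs(masks(c["pixels"])[1],40)],key=lambda b:cast(c,b,.09,pose if c is w else None)[:,0].mean())
bw=pick(w); zs=(.07,.08,.086,.093,.1)
for n,c in(("s0",s0),("s",s),("t0",t0),("t",t)):
    b=pick(c)
    for z in zs:
        Pw=cast(w,bw,z,pose)[:,:2]*1e3; P=cast(c,b,z)[:,:2]*1e3
        # far corners: +x extreme and -y extreme
        ex,ey=axes(YAW)
        g=lambda P:[(P@ex[:2]).min().round(1),(P@ex[:2]).max().round(1),(P@ey[:2]).min().round(1),(P@ey[:2]).max().round(1)]
        print(n,z,g(P),g(Pw))
E
```

```text
s0 0.07 [np.float64(-176.6), np.float64(-109.4), np.float64(-665.2), np.float64(-620.8)] [np.float64(-158.0), np.float64(-123.4), np.float64(-657.3), np.float64(-622.5)]
s0 0.08 [np.float64(-169.8), np.float64(-103.3), np.float64(-666.8), np.float64(-622.9)] [np.float64(-157.8), np.float64(-124.1), np.float64(-657.6), np.float64(-623.6)]
s0 0.086 [np.float64(-165.7), np.float64(-99.6), np.float64(-667.8), np.float64(-624.2)] [np.float64(-157.8), np.float64(-124.5), np.float64(-657.8), np.float64(-624.3)]
s0 0.093 [np.float64(-160.9), np.float64(-95.3), np.float64(-668.9), np.float64(-625.6)] [np.float64(-157.7), np.float64(-125.0), np.float64(-658.1), np.float64(-625.1)]
s0 0.1 [np.float64(-156.1), np.float64(-91.0), np.float64(-670.1), np.float64(-627.1)] [np.float64(-157.6), np.float64(-125.4), np.float64(-658.3), np.float64(-625.9)]
s 0.07 [np.float64(-176.6), np.float64(-109.4), np.float64(-665.2), np.float64(-620.8)] [np.float64(-158.0), np.float64(-123.4), np.float64(-657.3), np.float64(-622.5)]
s 0.08 [np.float64(-169.8), np.float64(-103.3), np.float64(-666.8), np.float64(-622
[... 896 characters left out ...]
oat64(-657.6), np.float64(-623.6)]
t0 0.086 [np.float64(-159.1), np.float64(-125.2), np.float64(-662.3), np.float64(-621.1)] [np.float64(-157.8), np.float64(-124.5), np.float64(-657.8), np.float64(-624.3)]
t0 0.093 [np.float64(-159.4), np.float64(-125.7), np.float64(-660.7), np.float64(-619.7)] [np.float64(-157.7), np.float64(-125.0), np.float64(-658.1), np.float64(-625.1)]
t0 0.1 [np.float64(-159.7), np.float64(-126.2), np.float64(-659.0), np.float64(-618.3)] [np.float64(-157.6), np.float64(-125.4), np.float64(-658.3), np.float64(-625.9)]Traceback (most recent call last):
  File "<stdin>", line 8, in <module>
  File "<stdin>", line 5, in <lambda>
ValueError: max() iterable argument is empty
```

Side-view triangulation puts the pad still at z ≈ 0.10, so it didn't move. I'll go down again in steps, with a picture at the bottom.

```bash
python3 - <<'E'
from h import *
p=np.array([.6412,.1436])
move_l([*p,.14],speed=.2); pause(.2); print(read_tcp_pos(),read_ft_force())
a=capture("side")
for z in(.112,.106,.100,.097):
    h=move_l([*p,z],speed=.03,f_stop=25); pause(.1); print(z,h,read_tcp_pos().round(4),read_ft_force().round(2),read_opening())
b=capture("side")
def proj(c,P):
    f=240/np.tan(np.radians(c["vfov"])/2);K=np.array([[f,0,c["cx"]],[0,f,c["cy"]],[0,0,1]]);R=c["attitude"].T
    return cv2.projectPoints(np.array([P]),cv2.Rodrigues(R)[0],-R@c["origin"],K,np.array([c["k1"],0,0,0]))[0].ravel()
for c,z in((a,.129),(b,.086)): print(proj(c,[*p,z]).round(1))
print(proj(b,[*p,.1]))
f=lambda i:cv2.resize(i[220:340,240:340],(400,480),interpolation=cv2.INTER_CUBIC)
cv2.imwrite("pics/press.png",np.hstack([f(a["pixels"]),f(b["pixels"])])); print(read_time_s())
E
```

```text
[0.64145581 0.1435288  0.14114972] [-0.11770194 -0.63928677 -0.85247163]
0.112 False [0.6413 0.1436 0.1122] [-0.23  0.15  0.16] 0.0004578263065784253
0.106 False [0.6412 0.1436 0.106 ] [0.38 0.44 0.44] 0.0004008887201334373
0.1 False [0.6412 0.1436 0.1   ] [-0.33 -1.32  0.37] 0.0002373695803628176
0.097 False [0.6412 0.1436 0.097 ] [-0.02 -0.2   0.33] 0.0006404925281273217
[285.7 285.2]
[286.8 298.5]
[286.41337844 294.24640134]
12.4083
```

View pics/press.png

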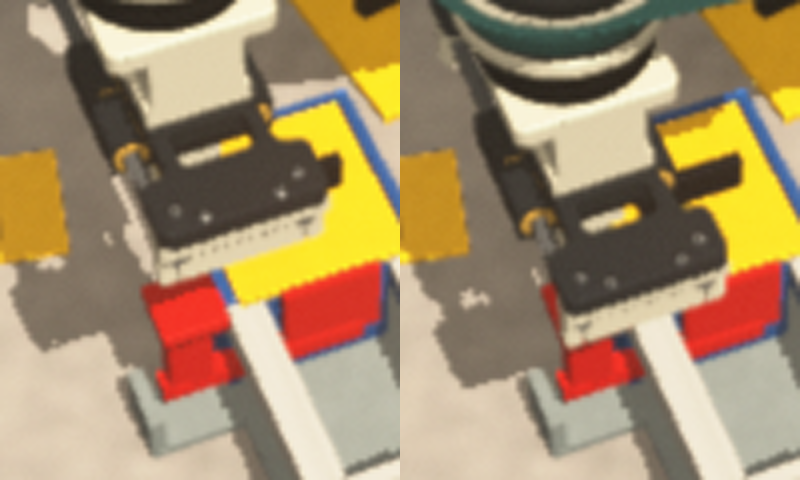

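The side view doesn't show the fingers, because the hand body hides them. It does show the pad's left corner, which hasn't moved. I'll look from the wrist at this pose.

```bash
python3 - <<'E'
from h import *
c=capture("wrist"); H=np.array(c["hand_eye"]); print(H.round(3).tolist())
f=240/np.tan(np.radians(c["vfov"])/2);K=np.array([[f,0,c["cx"]],[0,f,c["cy"]],[0,0,1]])
Hi=np.linalg.inv(H)
pr=lambda P:cv2.projectPoints(np.array(P,float),cv2.Rodrigues(Hi[:3,:3])[0],Hi[:3,3],K,np.array([c["k1"],0,0,0]))[0].reshape(-1,2).round(1)
print(pr([[0,0,.011],[7.5e-3,0,.011],[-7.5e-3,0,.011],[0,.0175,.011],[0,-.0175,.011]]).tolist())
cv2.imwrite("pics/w1.png",c["pixels"]); print(read_tcp_pos(),read_time_s())
E
```

```text
[[0.001, -0.957, -0.291, 0.081], [1.0, 0.001, 0.0, -0.002], [-0.0, -0.291, 0.957, -0.184], [0.0, 0.0, 0.0, 1.0]]
[[322.5, 276.1], [322.6, 262.8], [322.5, 289.1], [355.6, 276.1], [289.5, 276.1]]
[0.64124318 0.14360114 0.09708011] 12.4583
```

View pics/w1.png

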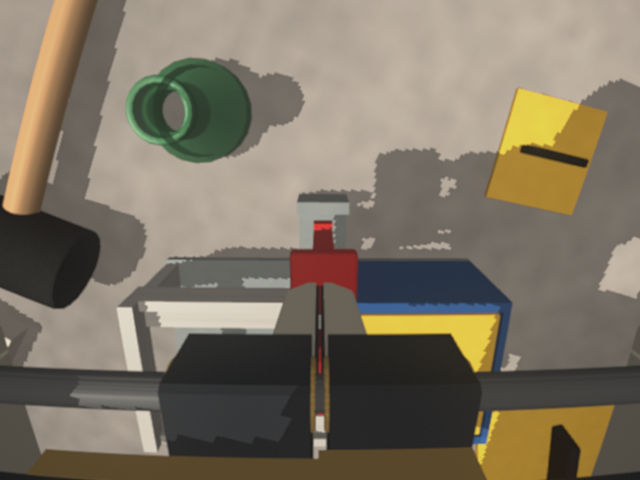

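The wrist view puts the pad at (323,268). The fingertips' visible end is at row 283, about 20 rows short of where 11 mm ahead of the TCP should project (about row 263). So the fingers end higher than stated. I'll feel for the pad with a guarded descent, and the hard stop at 86 mm will give the true tip offset.

```bash
python3 - <<'E'
from h import *
p=np.array([.6412,.1436])
for z in np.arange(.094,.062,-.003):
    h=move_l([*p,z],speed=.03,f_stop=20); print(round(z,4),h,read_tcp_pos().round(4),read_ft_force().round(2),round(read_time_s(),1))
    if h: break
E
```

```text
0.094 False [0.6411 0.1436 0.0937] [-0.07 -0.37 -0.83] 12.7
0.091 False [0.6411 0.1436 0.0907] [-0.23  0.2  -0.26] 13.0
0.088 False [0.6411 0.1436 0.0877] [ 0.22 -0.22  0.77] 13.2
0.085 False [0.6411 0.1436 0.0847] [ 0.06  0.82 -0.19] 13.5
0.082 False [0.6411 0.1436 0.0817] [-0.29  0.26  1.05] 13.7
0.079 False [0.6411 0.1436 0.0789] [-0.26  0.18 -0.11] 14.0
0.076 False [0.6411 0.1436 0.0757] [ 0.49 -0.34 -0.39] 14.2
0.073 False [0.6411 0.1436 0.0727] [-0.44  0.76  0.54] 14.5
0.07 False [0.6411 0.1436 0.0697] [0.42 0.5  0.85] 14.7
0.067 False [0.6411 0.1436 0.0667] [0.36 0.2  0.17] 15.0
0.064 False [0.6418 0.1438 0.0662] [-5.43 -1.23 19.75] 15.2
```

```bash
python3 - <<'E'
from h import *
c=capture("wrist"); t=capture("side")
f=lambda i,a,b:cv2.resize(i[a[0]:a[1],b[0]:b[1]],(400,480),interpolation=cv2.INTER_CUBIC)
cv2.imwrite("pics/w2.png",np.hstack([f(c["pixels"],(180,420),(220,420)),f(t["pixels"],(220,340),(240,340))])); print(read_tcp_pos(),read_ft_force(),read_wrist_torque(),read_time_s())
E
```

```text
[0.64175038 0.14375306 0.06623643] [-6.53432949 -1.27225375 19.58883083] [-0.23149912  1.42236851 -0.01750083] 15.3083
```

View pics/w2.png

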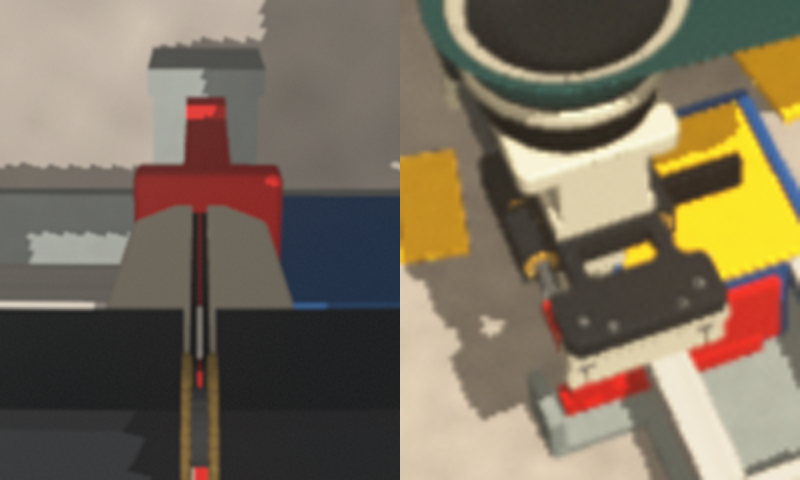

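The pad's outer edge has shifted to row 262. That corresponds to a drop of about 13 mm from the previous wrist view. I'll retreat and measure from the side camera.

```bash
python3 - <<'E'
from h import *
p=np.array([.6412,.1436])
move_l([*p,.15],speed=.15); move_l([.60,.11,.32],speed=.25)
pose=(np.array(read_tcp_pos()),np.array(read_eef_rot()).reshape(3,3))
w=capture("wrist"); s=capture("side"); ex,ey=axes(YAW); ex,ey=ex[:2],ey[:2]
pick=lambda c:max(blobs(masks(c["pixels"])[1],100),key=lambda b:cast(c,b,.09,pose if c is w else None)[:,0].mean())
bw,b=pick(w),pick(s)
for z in(.08,.086,.093,.1):
    g=lambda P:[round(float(v),1) for v in((P@ex).min()*1e3,(P@ex).max()*1e3,(P@ey).min()*1e3,(P@ey).max()*1e3)]
    print(z,g(cast(s,b,z)[:,:2]),g(cast(w,bw,z,pose)[:,:2]))
for bb in blobs(masks(w["pixels"])[0],300): print([np.round(v,1) for v in rect(w,bb,.076,pose)])
print(read_ft_force(),read_time_s())
f=lambda i,a,b:cv2.resize(i[a[0]:a[1],b[0]:b[1]],(400,400),interpolation=cv2.INTER_CUBIC)
cv2.imwrite("pics/after.png",np.hstack([f(w["pixels"],(90,290),(200,400)),f(s["pixels"],(230,370),(250,390))]))
E
```

```text
0.08 [-160.2, -95.8, -668.8, -625.0] [-157.7, -124.1, -658.4, -624.6]
0.086 [-156.2, -92.1, -669.7, -626.3] [-157.6, -124.5, -658.6, -625.2]
0.093 [-151.4, -87.9, -670.9, -627.7] [-157.5, -125.0, -658.8, -626.0]
0.1 [-146.7, -83.6, -672.0, -629.2] [-157.4, -125.4, -659.0, -626.8]
[array([554.9, -98. ]), array([110. , 114.6]), np.float64(33.4)]
[array([597.9,  62.9]), array([88.3, 99.5]), np.float64(25.1)]
[array([748.1,  42. ]), array([63.9, 58.1]), np.float64(14.0)]
[ 0.25580643  0.31463759 -0.3111864 ] 16.9917
```

View pics/after.png

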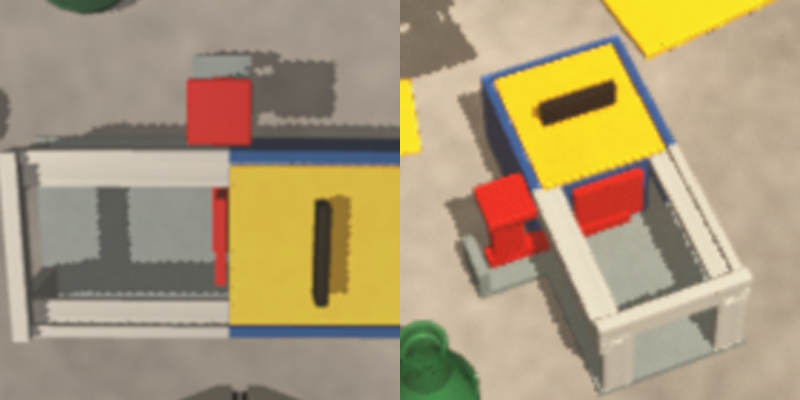

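The side view gives a pad drop of 13.7 mm, so the tab is fully down, and the cover hasn't moved. With the TCP at 66 mm the tips were at 86 mm, so the tips sit 20 mm above the TCP. Next I push the rib, with the tips about 5 mm above the plate.

```bash
python3 - <<'E'
from h import *
ex,ey=axes(YAW); cov=np.array([.5981,.0631,0]); R=down(ey)
a=cov-.026*ex
move_to([*a[:2],.16],R)
move_l([*a[:2],.09],speed=.12,f_stop=10)
h=move_l([*a[:2],.0615],speed=.05,f_stop=8); print("down",h,read_tcp_pos(),read_ft_force().round(2))
if not h:
    b=a+(.026+.113)*ex   # would put the tool axis on the rib's far centre; the end stop halts it first
    b[2]=.0615
    s=move_l(b,speed=.045,f_stop=12)
    q=read_tcp_pos(); print("push",s,((q-cov)@ex*1e3).round(1),q,read_ft_force().round(2),read_time_s())
E
```

```text
down False [0.60917956 0.0395355  0.06161433] [0.26 0.61 0.05]
push True 97.8 [0.55671449 0.15169348 0.06163519] [ 1.4  -3.9   3.05] 22.3417
```

```bash
python3 - <<'E'
from h import *
ex,ey=axes(YAW); q=read_tcp_pos(); cov0=np.array([.5981,.0631])
move_l(q-.02*ex,speed=.06); q=read_tcp_pos(); move_l([q[0],q[1],.17],speed=.15)
move_to([.40,-.15,.33],read_eef_rot())
out=[]
for n in("top","side"):
    c=capture(n); out.append(c["pixels"])
    for b in blobs(masks(c["pixels"])[0]):
        r=rect(c,b,.076); d=np.array(r[0])/1e3-cov0; print(n,[np.round(v,1) for v in r],"travel",(d@np.c_[ex[:2],ey[:2]]*1e3).round(1))
f=lambda i,a,b:cv2.resize(i[a[0]:a[1],b[0]:b[1]],(400,400),interpolation=cv2.INTER_CUBIC)
cv2.imwrite("pics/end.png",np.hstack([f(out[0],(160,310),(190,340)),f(out[1],(230,380),(250,400))])); print(read_ft_force().round(1),read_time_s())
E
```

```text
top [array([551.7, 163.7]), array([ 89.7, 100. ]), np.float64(24.9)] travel [110.8  -0.5]
top [array([ 533.7, -137.2]), array([121.1, 135.6]), np.float64(33.5)] travel [-154.3  143. ]
top [array([744.5,  20.1]), array([72.6, 64.6]), np.float64(13.7)] travel [-100.9 -114.5]
side [array([551.6, 164. ]), array([89.9, 94.3]), np.float64(25.0)] travel [111.   -0.5]
side [array([746. ,  79.7]), array([70.9, 66. ]), np.float64(13.8)] travel [ -47.5 -141.1]
side [array([538.6, -76.6]), array([121.3, 136.8]), np.float64(33.3)] travel [-101.4  112.9]
[-0.7 -0.3  0.8] 25.1667
```

View pics/end.png

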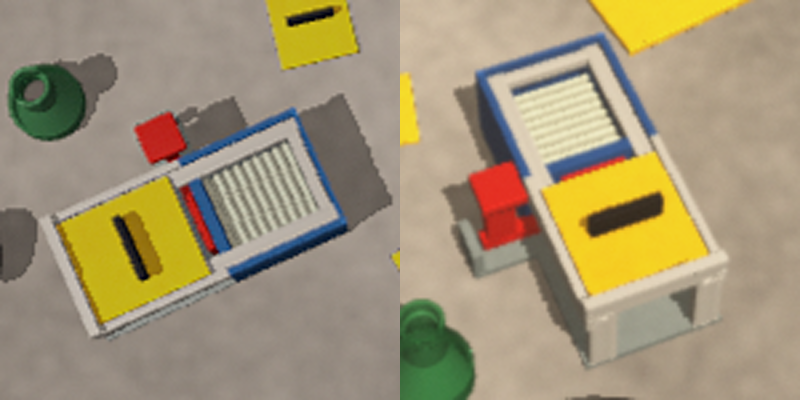

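The mouth is fully open, with the white pleats at (265,190) in the top crop. The cover lies flat on the rails by the end stop after 111 mm of travel, the tab is still down, and the hand is clear.

```bash
python3 -c "
from station import *
print(sign_off())"
```

```text
the job is handed in; nothing more can be done
None
```

The job is handed in: the tab is fully down (about 13.7 mm), the cover was pushed 111 mm and lies flat by the end stop, the filter mouth is completely open, and the hand is clear at about 25 s.

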